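# Turn the cam low, then push the slide under the gauge arch

## Robot

A 6-joint arm with a two-finger parallel gripper is mounted at the origin on the work surface. World frame = base frame: x ahead of the robot, y to its left, z up, the work surface at z = 0. Lengths are in m, angles in rad, forces in N, time in s.
With the tool pointing down it reaches from about 0.325 to 0.875 m from the base axis. Payload 4.4 kg.
Tool frame: the origin (TCP) lies midway between the tips of the shut fingers; the grasp point (between the pads) lies 19 mm behind it (bot.grip_depth is the distance from the TCP to the grasp point, in m); z points along the fingers, y is the line along which they close (so a half turn about z gives the same grasp; the last joint's range is limited). The gripper opens to 85 mm and grips with 20 to 120 N. Pads are 22 mm wide; open, the fingers measure 114 mm over their backs; the gripper's body (76 mm by 85 mm) begins 54 mm behind the grasp point. The pads swing forward as they close: fully open they stand 13 mm farther back than shut.
Start: joints at [1.121, 0.207, 1.542, -0, 1.393, -0.15], TCP at [0.17, 0.549, 0.231] pointing down, gripper open.
Joint ranges: [-2.73, 2.73], [-0.86, 2.22], [0.23, 2.46], [-1.11, 4.25], [0.08, 2.63], [-2.82, 2.82]. Speed limits (rad/s): [2.79, 2.79, 3.14, 3.14, 3.14, 3.14].

## Interface

Orientations are given as [roll, pitch, yaw] about the fixed x, y, z axes, in that order (R = Rz(yaw) Ry(pitch) Rx(roll)).
In Python, from rig import bot, read_camera, sign_off gives the robot as it stands.
- The arm moves only by the shell command python3 -m crank 'ROWS'. ROWS is JSON, a list of rows, each an object with "gripper": the finger opening in mm, from 0 to 85.4; "xyz": the shift along the tool's x, y, z in mm, a list of three; "spin": the turn about the tool's z in rad. In form: [{"gripper": gripper, "xyz": [x, y, z], "spin": spin}, ...]. A call has 1 to 12 rows; each row is the pose to reach, as a shift and turn from the pose commanded when the call began, along the tool's axes at that moment; what a row does not reach only later rows make up. A row lasts 1/12 s, in which the tool goes at most 41.7 mm and 7.16 degrees, less where a joint would pass 70% of its speed; a pose out of reach is approached as far as the arm can. A call with a gripper value outside its range is refused whole. The fingers move at their own pace and stop on an object; the grip force is fixed at half the most. Time passes only in rows, so rows that repeat a pose let the fingers close. It gives the time, the measured TCP pose, the force, the opening and the grip force at its end, in the units of the state.
- bot.get_state(): the state, without advancing time (a new reading comes with each control period).
- read_camera(name): name is "scene" or "side" or "wrist"; returns a dict with "img" (384x512x3 uint8, red, green, blue), "z_map" (384x512 float32, m along the optical axis (not along the pixel's ray), 0 where there is no reading), "fovy" (degrees; the focal length in pixels is half the picture's height over the tangent of half this angle, whatever the lens; pixels are square), "cx", "cy" (the principal point, pixels), "xyz" and "attitude" of the camera in the world. Camera axes: x right, y up, looking along -z (the intrinsics and any distortion apply to the point x, -y, -z); pixel columns grow to the right and rows downward; lengths in m; the calibration is good to about 2 mm. The wrist camera is an equidistant fisheye: a pixel r from the principal point sees the ray r / f radians off the axis. A picture is of the moment at which its call begins.
- sign_off(): hands the job in; it is judged then, once.
The state is a dict: "clock": time; "joints": joint angles; "joint_velocities": joint speeds; "joint_torque": joint torques, N m; "eef_pos": TCP position; "tcp_rot": TCP orientation; "contact_force": force on the tool from outside, world axes, zero at the start; "moment": the same for the moment, N m; "opening": opening from 0.0 (shut) to 1.0 (fully open); "grasp_force": force on a finger pad.
Only numpy, scipy, OpenCV 4.12 (cv2) and the standard library are available. Lean on these libraries where they do the work, as an engineer would, in place of code of your own. Each camera call takes 0.05 s, during which the arm holds its last target. There are 200 camera calls.

## Task

Check the printed bracket's height in the gauge jig: first, with the slide left where it is, push the peg of the eccentric cam round until the cam's low point faces the slide (peg pointing straight away from the slide). Then push the slide forward from behind, fully home against the cam, so that the bracket rides in its nest to stand under the arch. Only push with the fingers and not hard: do not pinch or lift anything, do not touch the bracket, leave the other things alone, and finish clear.

Things in the scene. Friction and masses are not known exactly. Their poses are not given: they have to be found in the camera images.
- jig: the gauge jig, fixed: plywood base plate 320 x 180 mm, top 12 mm above the table. Origin on the table, 20 mm behind the plate's centre; +x forward (towards the cam), +y left, z up. On its centre line (y = 0): two black guide rails, 97 mm over their outsides, tops 36 mm above the table, from x = -125 to 55 mm; the gauge arch; the cam, axis at x = 130 mm.
- arch (a point): middle of the gauge arch at its foot (jig x = 10 mm, 12 mm above the table): aluminium, 119 mm wide, 20 mm long, standing over the guides, its bar 74 to 84 mm above the table
- slide: grey printed follower slide, loose (about 350 g) in the guides under their lips, 1.5 mm side play, slides with 1 to 4 N. Plate 110 x 70 x 16 mm on the base plate; origin under the plate's centre, +x forward. A 44 mm wide nose leads. At the back an upright push plate 56 mm wide, 8 mm thick, top 62 mm above the table. Starts drawn back, origin at jig x = -45 to -20 mm.
- slide_nose (a point): middle of the front face of the slide's nose, 90 mm ahead of the slide's origin. The nose stops rigidly against the cam's rim: at jig x = 112 mm (slide origin at 22 mm) with the cam at its low point, at 84 mm with the cam at its high point
- slide_back (a point): middle of the back face of the slide's push plate (the face to push on), 55 mm behind the slide's origin, 47 mm above the table. Neither slide nor cam stands more than 35 N from the fingers
- cam (a joint): angle of the cam about its upright axis, rad, anticlockwise from above; 0: high point (fat side and peg) towards the slide; +3.14 or -3.14: low point towards the slide (fat side and peg straight forward). Turns both ways, no stop at the low point, stays where left; friction 0.18 N m (about 5 N at the peg). Starts between -2.2 and 2.2
- cam_axis (a point): point on the cam's upright axis, 34 mm above the table, fixed in the jig. The cam is an aluminium disc of 32 mm radius, 14 to 34 mm above the table, its centre 14 mm off the axis on the side of the peg (rim 46 mm from the axis at the high point, 18 mm at the low point)
- cam_peg (a point): top centre of the peg that turns the cam: upright, steel, 14 mm in diameter, from the disc's top at 34 mm to 74 mm above the table, 34 mm off the axis, on the cam's fat side
- bracket: the white L-shaped printed bracket to be gauged: foot 24 x 30 x 6 mm with an upright wall, 36 mm high in all, 30 g, standing loose in a shallow nest (rim 5 mm high) on the slide, 12 mm behind the slide's origin; origin under its centre, 28 mm above the table. It rides along to stand under the arch; it is not to be touched.
- spare: a second white L-shaped printed bracket, 24 x 30 mm, 36 mm high, standing loose on the jig's base plate beside the guide; origin under its centre; bystander, leave alone
- cube: a grey printed 20 mm test cube standing loose on the jig's base plate; origin under its centre; bystander, leave alone
- glue: an upright glue stick, 30 mm diameter, 85 mm high, on the table next to the jig; origin under its centre; bystander, leave alone
- mug: a white mug, 80 mm diameter, 92 mm high; origin under its centre; bystander, leave alone
- scraper: a flat scraper (spatula) 190 mm long lying on the table next to the jig; bystander, leave alone
- driver: a black-handled screwdriver 170 mm long lying on the table next to the jig; bystander, leave alone
- nozzles: a clear box with a white lid, 62 x 44 mm, 24 mm high, on the table next to the jig; origin under its centre; bystander, leave alone

How it is judged:
On the way, in this order (a step that is already met when the one before it is completed fails the run):
1. the cam is turned to its low point (within 0.3 rad) while the slide still stands where it was (within 10 mm) (x of cam_peg in the frame of jig above 0.16248 m and distance of slide from where it was at the start of the episode below 0.01 m), for 0.2 s.
2. then the slide is pushed home against the cam (within 3 mm) (x of cam_peg in the frame of jig above 0.16248 m and x of slide_nose in the frame of jig above 0.109 m), for 0.2 s.
At the end, for the whole second after the job is handed in: The cam's low point faces the slide (peg within 0.3 rad of straight forward), the slide is home against the cam (nose within 3 mm of its stop), and the bracket stands upright in its nest under the arch (within 8 mm of the arch's middle), all at rest (all of step 2 and x of slide_nose in the frame of jig below 0.116 m and linear speed of each of slide, bracket below 0.01 m/s and angle between bracket's own z axis and vertical below 0.15 rad and x of bracket in the frame of jig between 0.002 and 0.018 m and z of bracket in the frame of slide below 0.02 m); the robot touches nothing.
It fails at once if the slide or the bracket is lifted or tipped (z of slide in the frame of jig above 0.02 m or z of bracket in the frame of slide above 0.022 m or angle between bracket's own z axis and vertical above 0.35 rad).
It fails at once if the bracket is touched by the robot (contact force between any of the fingers, the arm and bracket above 0.3 N).
It fails at once if the cam or the slide is pinched or pushed hard (over 35 N) (contact force between the fingers and slide above 35 N or contact force between the fingers and cam above 35 N).
It fails at once if another thing is moved by more than 15 mm (distance of any of spare, cube, glue, mug, scraper, driver, nozzles from where it was at the start of the episode above 0.015 m).
It also fails if it takes over 54 s, if anything falls off the work surface, if the arm or the gripper's body presses on something with over 40 N, if the wrist force passes 120 N, or if a joint passes its speed limit or range.

## Working session

There is one attempt and no reset: what is moved stays moved. The work goes in short steps, Python scripts to look and compute and a shell command to move; the robot and the scene stay as the last step left them, time stands still between calls to the robot, and variables do not carry over. Pictures are saved under pics/ and viewed, at most 10 in all, crops included, and the job is handed in when it is done.

```bash
mkdir -p pics; cat > h.py <<'E'
import numpy as np, cv2
from scipy.spatial.transform import Rotation as R
from rig import bot, read_camera, sign_off
def cam(n,save=None):
    c=read_camera(n)
    if save: cv2.imwrite('pics/'+save,c['img'][:,:,::-1])
    return c
def pose(c):
    a=np.array(c['attitude']); 
    return np.array(c['xyz']), (R.from_euler('xyz',a).as_matrix() if a.shape==(3,) else a)
def pts(c):
    z=c['z_map']; h,w=z.shape; f=h/2/np.tan(np.radians(c['fovy'])/2)
    v,u=np.mgrid[:h,:w]; p,M=pose(c)
    d=np.stack([(u-c['cx'])/f*z,-(v-c['cy'])/f*z,-z],-1)
    return d@M.T+p
def toplane(c,u,v,zp):
    h=c['img'].shape[0]; f=h/2/np.tan(np.radians(c['fovy'])/2); p,M=pose(c)
    d=M@np.array([(u-c['cx'])/f,-(v-c['cy'])/f,-1.]); return p+d*(zp-p[2])/d[2]
E
python3 - <<'E'
from h import *
for n in ['scene','side']:
    c=cam(n,n+'1.png'); print(n,c['xyz'],c['attitude'],c['fovy'],c['cx'],c['cy'])
    np.savez(n+'1.npz',**c)
print(bot.get_state())
E
```

```text
scene [0.80337424 0.41890687 0.57327136] [ 0.77347445 -0.02023725  2.66628417] 51.352562418513855 252.37672132389625 190.37587634713933
side [ 0.41626459 -0.4728871   0.61998773] [ 0.73186585 -0.00509825 -0.36086419] 50.286270355536395 254.3167479438841 184.88077357770425
{'clock': 0.1, 'joints': array([ 1.12050298e+00,  2.07366704e-01,  1.54282497e+00,  2.67777758e-05,
        1.39350352e+00, -1.50511983e-01]), 'joint_velocities': array([ 1.73795655e-04, -3.08460417e-03, -3.76576909e-03, -1.87864320e-04,
        2.87374338e-04, -3.77217172e-05]), 'joint_torque': array([-1.00127978e-03, -3.84090650e+01, -2.92549288e+01, -2.92958102e-04,
        4.86896024e-03, -2.25472360e-05]), 'eef_pos': array([0.16951023, 0.54872569, 0.23021717]), 'tcp_rot': array([-3.13951784e+00, -3.41312825e-04,  2.84180619e+00]), 'contact_force': array([-0.04762259,  0.0980774 ,  0.20471862]), 'moment': array([-0.01653044,  0.00458384, -0.00136715]), 'grasp_force': 0.0, 'opening': 1.0034363376093423}
```

View pics/scene1.png

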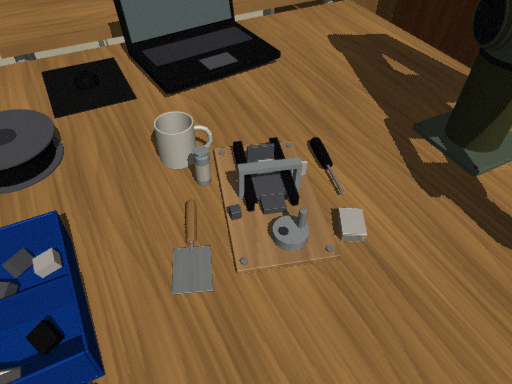

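View pics/side1.png

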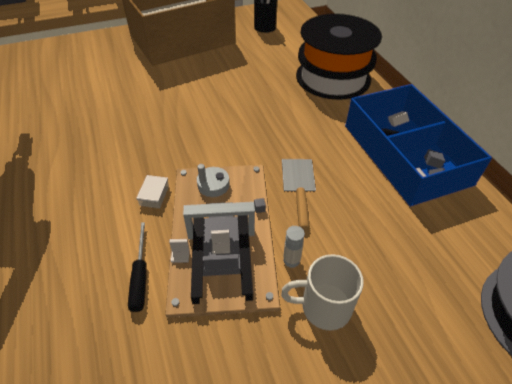

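The scene view shows the jig with the cam near (290,233) and its peg at (303,215). In the side view the cam is at (213,182), the peg at (201,172) and the push plate near (222,262).

```bash
python3 - <<'E'
from h import *
P=[];C=[]
for n in ['scene','side']:
    c=dict(np.load(n+'1.npz')); q=pts(c); ok=c['z_map']>0
    print(n,'peg px', q[217,303] if n=='scene' else q[172,201], 'table z',np.median(q[300,350:360,2]) if n=='scene' else np.median(q[350,100:110,2]))
    P.append(q[ok]);C.append(c['img'][ok])
    # plate: woody colour, z
    m=ok&(q[...,2]>.007)&(q[...,2]<.017)
    lab=cv2.connectedComponentsWithStats(m.astype(np.uint8))
    i=1+np.argmax([s[4] if True else 0 for s in lab[2][1:]]); 
    r=cv2.minAreaRect(q[lab[1]==i][:,:2].astype(np.float32)*1000); print(r, lab[2][i])
P=np.concatenate(P);C=np.concatenate(C);np.savez('pc.npz',P=P,C=C)
E
```

```text
scene peg px [0.51782508 0.07315184 0.06220518] table z -0.0011528105324180582
((518.5294189453125, -38.44422912597656), (320.6810607910156, 180.29763793945312), 73.53775787353516) [ 214  147  126  126 6228]
side peg px [0.51313512 0.0601566  0.06252714] table z -0.0011248499094176911
((518.0769653320312, -39.654937744140625), (323.0242614746094, 180.1093292236328), 73.37480163574219) [ 166  165  114  152 8342]
```

```bash
cat >> h.py <<'E'
a=np.radians(73.46); F=np.array([np.cos(a),np.sin(a)]); L=np.array([-F[1],F[0]]); J=np.array([.5183,-.039])-.02*F
def jig(p): d=p[...,:2]-J; return np.stack([d@F,d@L,p[...,2]],-1)
def w(x,y): return J+x*F+y*L
E
python3 - <<'E'
from h import *
D=np.load('pc.npz');P=jig(D['P'])*1000
m=(abs(P[:,0])<260)&(abs(P[:,1])<200)&(P[:,2]>3);P=P[m];C=D['C'][m].astype(int)
def s(n,m):
    q=P[m]; print(n,len(q), q.min(0).round(),q.max(0).round(),np.median(q,0).round(1)) if len(q) else print(n,0)
x,y,z=P.T
s('peg',(x>90)&(z>45)&(z<80)&(abs(y)<50)); s('pegtop',(x>90)&(z>70)&(z<80)&(abs(y)<50))
s('disc',(x>80)&(z>30)&(z<38)&(abs(y)<60))
s('arch',(x>-20)&(x<40)&(z>78)&(z<90)&(abs(y)<70))
s('pushplate',(x<-50)&(z>45)&(z<70)&(abs(y)<40)); s('pp top',(x<-50)&(z>59)&(z<65)&(abs(y)<40))
s('bracket',(x>-80)&(x<-5)&(z>45)&(z<70)&(abs(y)<22)&(C.min(1)>110))
s('nose',(x>58)&(x<115)&(z>24)&(z<31)&(abs(y)<24))
# top view
S=2; H=np.zeros((600,800,3),np.uint8)
o=np.argsort(z); u=(400-y[o]*1.5).astype(int); v=(300-x[o]*1.1).astype(int)
img=np.zeros((560,640,3),np.uint8); uu=(320-y[o]*1.5).astype(int); vv=(300-x[o]*1.1).astype(int)
hh=cv2.applyColorMap(np.clip(z[o]*2.5,0,255).astype(np.uint8)[:,None],cv2.COLORMAP_JET)[:,0]
k=(uu>=0)&(uu<640)&(vv>=0)&(vv<560)
for a_,b_,c_ in zip(uu[k],vv[k],hh[k]): cv2.circle(img,(int(a_),int(b_)),1,c_.tolist(),-1)
cv2.imwrite('pics/top.png',img)
print('cam axis',w(.13,0),'arch',w(.01,0),'yaw of F',a)
E
```

```text
peg 227 [112.  26.  45.] [129.  41.  75.] [121.1  31.7  63.9]
pegtop 74 [113.  26.  70.] [128.  40.  75.] [120.9  32.4  72.6]
disc 1339 [ 93. -18.  30.] [159.  45.  38.] [126.5  10.9  32.9]
arch 1390 [ -3. -60.  78.] [22. 59. 86.] [ 9.2 -0.1 82.6]
pushplate 560 [-78. -29.  45.] [-66.  28.  63.] [-73.3  -0.1  57.4]
pp top 238 [-78. -28.  59.] [-66.  28.  63.] [-73.    0.6  60.8]
bracket 118 [-75. -15.  59.] [-21.  21.  64.] [-26.3   3.5  62.3]
nose 178 [ 58. -22.  24.] [114.  23.  31.] [67.4 -0.9 25.9]
cam axis [0.54961531 0.06644833] arch [ 0.51545315 -0.04858621] yaw of F 1.2821188685150344
```

View pics/top.png

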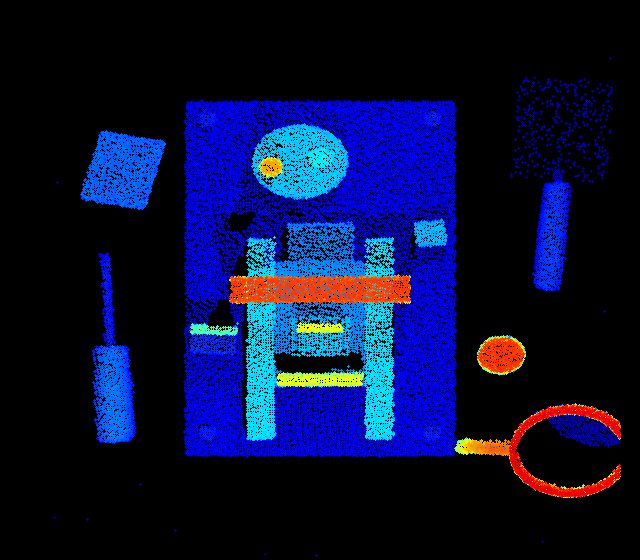

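The height map is in the jig frame. It puts the peg (orange) at jig (121, 33) mm and the push plate (yellow bar) with its back face at x ≈ -77 mm. The peg must go clockwise, first forward and then to the right. The tool's y axis already lies along jig +x.

```bash
cat >> h.py <<'E'
def go(x,y,z,s=None):
    "tool shift (mm) to jig x,y,z (mm)"
    s=s or bot.get_state(); T=R.from_euler('xyz',s['tcp_rot']).as_matrix()
    g=np.append(w(x/1000,y/1000),z/1000); return ((g-s['eef_pos'])@T*1000).round(1)
def here():
    s=bot.get_state(); T=R.from_euler('xyz',s['tcp_rot']).as_matrix()
    print('t',round(s['clock'],2),'jig',(jig(s['eef_pos'])*1000).round(1),'Fjig',[round(float(v),1) for v in (s['contact_force'][:2]@F,s['contact_force'][:2]@L,s['contact_force'][2])],'yaw',s['tcp_rot'][2].round(3))
E
python3 -c "
from h import *
here(); print(go(85,31,200),go(85,31,46))"
```

```text
t 0.1 jig [484.1 501.7 230.2] Fjig [0.1, 0.1, 0.2] yaw 2.842
[-475.1 -393.8   30.9] [-475.1 -393.5  184.9]
```

```bash
python3 -m crank '[{"gripper":0,"xyz":[-32,-26,0],"spin":0},{"gripper":0,"xyz":[-64,-52,0],"spin":0},{"gripper":0,"xyz":[-96,-79,0],"spin":0},{"gripper":0,"xyz":[-128,-105,5],"spin":0},{"gripper":0,"xyz":[-160,-131,10],"spin":0},{"gripper":0,"xyz":[-190,-157,15],"spin":0},{"gripper":0,"xyz":[-222,-183,20],"spin":0},{"gripper":0,"xyz":[-254,-210,20],"spin":0},{"gripper":0,"xyz":[-286,-236,20],"spin":0},{"gripper":0,"xyz":[-317,-262,20],"spin":0},{"gripper":0,"xyz":[-348,-288,20],"spin":0},{"gripper":0,"xyz":[-380,-315,20],"spin":0}]'
python3 -m crank '[{"gripper":0,"xyz":[-32,-26,0],"spin":0},{"gripper":0,"xyz":[-64,-52,0],"spin":0},{"gripper":0,"xyz":[-96,-79,0],"spin":0},{"gripper":0,"xyz":[-96,-79,0],"spin":0},{"gripper":0,"xyz":[-96,-79,0],"spin":0},{"gripper":0,"xyz":[-96,-79,0],"spin":0}]'
python3 -c "
from h import *
here(); print(go(85,31,46))"
```

```text
clock: 1.1
eef_pos: [0.44, 0.1346, 0.211]
tcp_rot: [3.141, -0.0, 2.842]
contact_force: [-0.2, 0.9, -0.3]
opening: -0.003
grasp_force: 0.0
clock: 1.6
eef_pos: [0.5073, 0.0327, 0.2106]
tcp_rot: [3.141, -0.002, 2.841]
contact_force: [-0.5, -0.0, -0.1]
opening: -0.001
grasp_force: 0.0
t 1.6 jig [ 85.6  30.9 210.6] Fjig [-0.1, 0.5, -0.1] yaw 2.841
[ -0.3  -0.7 164.6]
```

```bash
python3 -m crank '[{"gripper":0,"xyz":[0,0,30],"spin":0},{"gripper":0,"xyz":[0,0,60],"spin":0},{"gripper":0,"xyz":[0,0,90],"spin":0},{"gripper":0,"xyz":[0,0,120],"spin":0},{"gripper":0,"xyz":[0,0,145],"spin":0},{"gripper":0,"xyz":[0,0,160],"spin":0},{"gripper":0,"xyz":[0,0,165],"spin":0},{"gripper":0,"xyz":[0,0,165],"spin":0},{"gripper":0,"xyz":[0,0,165],"spin":0}]'
python3 -c "
from h import *
here(); cam('side','s2.png'); c=cam('wrist','w2.png')"
```

```text
clock: 2.35
eef_pos: [0.5083, 0.0335, 0.047]
tcp_rot: [3.141, 0.001, 2.843]
contact_force: [0.4, 0.4, -0.4]
opening: 0.001
grasp_force: 0.0
t 2.35 jig [86.7 30.3 47. ] Fjig [0.5, -0.3, -0.4] yaw 2.843
```

View pics/s2.png

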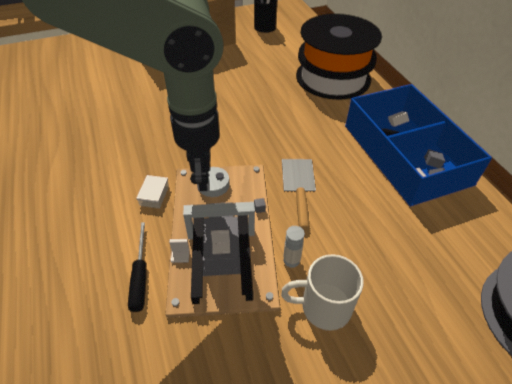

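The shut fingers are at (200,180), just behind the peg and clear of everything else. I'll push forward slowly.

```bash
python3 -m crank '[{"gripper":0,"xyz":[0,2,0],"spin":0},{"gripper":0,"xyz":[0,4,0],"spin":0},{"gripper":0,"xyz":[0,6,0],"spin":0},{"gripper":0,"xyz":[0,8,0],"spin":0},{"gripper":0,"xyz":[0,10,0],"spin":0},{"gripper":0,"xyz":[0,12,0],"spin":0},{"gripper":0,"xyz":[0,14,0],"spin":0},{"gripper":0,"xyz":[0,16,0],"spin":0},{"gripper":0,"xyz":[0,18,0],"spin":0},{"gripper":0,"xyz":[0,20,0],"spin":0},{"gripper":0,"xyz":[0,22,0],"spin":0},{"gripper":0,"xyz":[0,24,0],"spin":0}]'
python3 -c "
from h import *
here(); 
c=cam('scene','c3.png'); q=jig(pts(c))*1000; m=(abs(q[...,2]-33)<3)&(q[...,0]>80)&(q[...,0]<180)&(abs(q[...,1])<60); print(q[m].min(0),q[m].max(0))"
```

```text
clock: 3.45
eef_pos: [0.5127, 0.0543, 0.0456]
tcp_rot: [-3.138, -0.005, 2.843]
contact_force: [-5.0, -5.0, 2.6]
opening: 0.002
grasp_force: 3.3
t 3.45 jig [107.9  31.9  45.6] Fjig [-6.2, 3.4, 2.6] yaw 2.843
[ 98.25501816 -17.30885666  30.04652228] [161.9666702   45.14390791  35.84917217]
```

```bash
python3 -m crank '[{"gripper":0,"xyz":[0,2,0],"spin":0},{"gripper":0,"xyz":[0,4,0],"spin":0},{"gripper":0,"xyz":[0,6,0],"spin":0},{"gripper":0,"xyz":[0,8,0],"spin":0},{"gripper":0,"xyz":[0,10,0],"spin":0},{"gripper":0,"xyz":[0,12,0],"spin":0},{"gripper":0,"xyz":[0,14,0],"spin":0},{"gripper":0,"xyz":[0,16,0],"spin":0},{"gripper":0,"xyz":[0,18,0],"spin":0},{"gripper":0,"xyz":[0,20,0],"spin":0},{"gripper":0,"xyz":[0,22,0],"spin":0},{"gripper":0,"xyz":[0,24,0],"spin":0}]'
python3 -c "
from h import *
here(); 
c=cam('scene','c4.png'); q=jig(pts(c))*1000; m=(abs(q[...,2]-33)<3)&(q[...,0]>80)&(q[...,0]<180)&(abs(q[...,1])<60); print(q[m].min(0),q[m].max(0))
cv2.imwrite('pics/c4z.png',cv2.resize(c['img'][130:290,200:370,::-1],None,fx=3,fy=3))"
```

```text
clock: 4.5
eef_pos: [0.5228, 0.075, 0.0456]
tcp_rot: [-3.136, 0.003, 2.843]
contact_force: [3.5, -13.7, -4.8]
opening: -0.002
grasp_force: 5.9
t 4.5 jig [130.6  28.1  45.6] Fjig [-12.1, -7.2, -4.8] yaw 2.843
[107.41643744 -21.58455595  30.03471604] [170.92680535  41.72980394  35.93605224]
```

View pics/c4z.png

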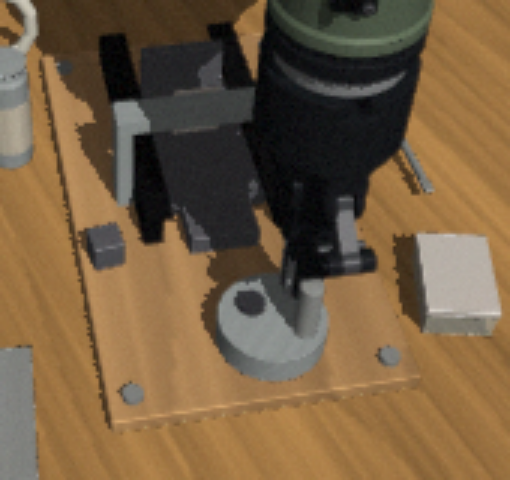

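The crop shows the fingers behind the peg at (312,300), which has turned to about 48° off straight forward. Next I go round to its left side and push it to the right.

```bash
python3 -m crank '[{"gripper":0,"xyz":[0,-5,0],"spin":0},{"gripper":0,"xyz":[2,-10,0],"spin":0},{"gripper":0,"xyz":[12,-10,0],"spin":0},{"gripper":0,"xyz":[22,-10,0],"spin":0},{"gripper":0,"xyz":[28,-10,0],"spin":0},{"gripper":0,"xyz":[28,0,0],"spin":0},{"gripper":0,"xyz":[28,10,0],"spin":0},{"gripper":0,"xyz":[28,20,0],"spin":0},{"gripper":0,"xyz":[28,29,0],"spin":0},{"gripper":0,"xyz":[28,29,0],"spin":0},{"gripper":0,"xyz":[28,29,0],"spin":0}]'
python3 -c "
from h import *
here(); print(go(160,18,46))"
```

```text
clock: 5.47
eef_pos: [0.5046, 0.1152, 0.0463]
tcp_rot: [-3.142, 0.0, 2.844]
contact_force: [-1.1, 0.3, -0.8]
opening: -0.0
grasp_force: 0.0
t 5.47 jig [163.9  57.   46.3] Fjig [-0.0, 1.2, -0.8] yaw 2.844
[-39.   -3.6   0.3]
```

```bash
python3 -m crank '[{"gripper":0,"xyz":[-3,-3,0],"spin":0},{"gripper":0,"xyz":[-6,-3,0],"spin":0},{"gripper":0,"xyz":[-9,-3,0],"spin":0},{"gripper":0,"xyz":[-12,-3,0],"spin":0},{"gripper":0,"xyz":[-14,-3,0],"spin":0},{"gripper":0,"xyz":[-16,-3,0],"spin":0},{"gripper":0,"xyz":[-18,-3,0],"spin":0},{"gripper":0,"xyz":[-20,-3,0],"spin":0},{"gripper":0,"xyz":[-22,-3,0],"spin":0},{"gripper":0,"xyz":[-24,-3,0],"spin":0},{"gripper":0,"xyz":[-26,-3,0],"spin":0},{"gripper":0,"xyz":[-28,-3,0],"spin":0}]'
python3 -c "
from h import *
here(); 
c=cam('scene','c5.png'); q=jig(pts(c))*1000; m=(abs(q[...,2]-33)<3)&(q[...,0]>80)&(q[...,0]<180)&(abs(q[...,1])<60); print(q[m].min(0),q[m].max(0))"
```

```text
clock: 6.47
eef_pos: [0.5233, 0.1104, 0.0459]
tcp_rot: [3.134, -0.018, 2.84]
contact_force: [-16.4, 26.3, 15.1]
opening: -0.0
grasp_force: 14.6
t 6.47 jig [164.6  37.7  45.9] Fjig [20.5, 23.2, 15.1] yaw 2.84
[108.82429251 -23.1156255   30.02192735] [173.15026948  31.24075529  35.93706038]
```

The force reached 31 N because the pads stick to the peg and my path left its arc. I'll back off at once and then follow the arc.

```bash
python3 -m crank '[{"gripper":0,"xyz":[8,2,0],"spin":0},{"gripper":0,"xyz":[16,0,0],"spin":0},{"gripper":0,"xyz":[18,-6,0],"spin":0},{"gripper":0,"xyz":[18,-9,0],"spin":0},{"gripper":0,"xyz":[18,-9,0],"spin":0},{"gripper":0,"xyz":[18,-9,0],"spin":0}]'
python3 -c "
from h import *
here(); 
c=cam('scene'); q=jig(pts(c))*1000; m=(abs(q[...,2]-33)<3)&(q[...,0]>80)&(q[...,0]<180)&(abs(q[...,1])<60); print(q[m].min(0),q[m].max(0))
m=(abs(q[...,2]-65)<12)&(q[...,0]>100)&(q[...,0]<180)&(abs(q[...,1])<60)&(c['img'].min(-1)>75); print(q[m].min(0),q[m].max(0),np.median(q[m],0))
print(go(152,39.5,46),go(165,16,46))"
```

```text
clock: 7.02
eef_pos: [0.5108, 0.0989, 0.0465]
tcp_rot: [3.141, 0.001, 2.84]
contact_force: [-0.2, -0.4, 0.1]
opening: 0.003
grasp_force: 0.0
t 7.02 jig [150.1  46.5  46.5] Fjig [-0.4, 0.1, 0.1] yaw 2.84
[108.42478784 -23.42441242  30.03699991] [173.88057152  39.92740793  35.99904445]
[152.72359396  13.46276842  53.14710365] [164.65090511  35.71591572  74.27722008] [162.58885753  18.09801182  65.76955387]
[-6.9  1.8  0.5] [-30.3  15.1   0.5]
```

```bash
python3 -m crank '[{"gripper":0,"xyz":[-3,1,0],"spin":0},{"gripper":0,"xyz":[-6,2,0],"spin":0},{"gripper":0,"xyz":[-8,3,0],"spin":0},{"gripper":0,"xyz":[-10,4,0],"spin":0},{"gripper":0,"xyz":[-12,5.5,0],"spin":0},{"gripper":0,"xyz":[-14,7,0],"spin":0},{"gripper":0,"xyz":[-16,8,0],"spin":0},{"gripper":0,"xyz":[-18,9,0],"spin":0}]'
python3 -c "
from h import *
here(); 
c=cam('scene'); q=jig(pts(c))*1000; m=(abs(q[...,2]-33)<3)&(q[...,0]>80)&(q[...,0]<180)&(abs(q[...,1])<60); print(q[m].min(0),q[m].max(0))"
```

```text
clock: 7.73
eef_pos: [0.5276, 0.1041, 0.0456]
tcp_rot: [-3.141, -0.006, 2.842]
contact_force: [-6.4, 1.8, 3.5]
opening: 0.002
grasp_force: 3.3
t 7.73 jig [159.8  31.8  45.6] Fjig [-0.1, 6.7, 3.5] yaw 2.842
[110.30438643 -26.16141725  30.05887833] [174.94214931  31.54794066  35.98307859]
```

```bash
python3 -m crank '[{"gripper":0,"xyz":[-2,0.5,0],"spin":0},{"gripper":0,"xyz":[-4,1,0],"spin":0},{"gripper":0,"xyz":[-6,1.5,0],"spin":0},{"gripper":0,"xyz":[-8,2,0],"spin":0},{"gripper":0,"xyz":[-10,2.5,0],"spin":0},{"gripper":0,"xyz":[-12,2.5,0],"spin":0},{"gripper":0,"xyz":[-13,2.5,0],"spin":0},{"gripper":0,"xyz":[-14,2.5,0],"spin":0}]'
python3 -c "
from h import *
here(); 
c=cam('scene'); q=jig(pts(c))*1000; m=(abs(q[...,2]-33)<3)&(q[...,0]>80)&(q[...,0]<180)&(abs(q[...,1])<60); print(q[m].min(0),q[m].max(0))"
```

```text
clock: 8.45
eef_pos: [0.5415, 0.1038, 0.0451]
tcp_rot: [3.14, -0.007, 2.842]
contact_force: [-4.7, 6.0, 0.3]
opening: -0.0
grasp_force: 3.2
t 8.45 jig [163.5  18.4  45.1] Fjig [4.4, 6.2, 0.3] yaw 2.842
[112.14450458 -31.59819834  30.06867439] [175.93659062  23.9688585   35.87573511]
```

```bash
python3 -m crank '[{"gripper":0,"xyz":[6,0,0],"spin":0},{"gripper":0,"xyz":[14,0,0],"spin":0},{"gripper":0,"xyz":[18,0,-20],"spin":0},{"gripper":0,"xyz":[18,0,-50],"spin":0},{"gripper":0,"xyz":[18,0,-80],"spin":0},{"gripper":0,"xyz":[18,0,-110],"spin":0},{"gripper":0,"xyz":[18,-10,-130],"spin":0},{"gripper":0,"xyz":[18,-30,-130],"spin":0},{"gripper":0,"xyz":[18,-60,-130],"spin":0},{"gripper":0,"xyz":[18,-95,-130],"spin":0},{"gripper":0,"xyz":[10,-130,-130],"spin":0},{"gripper":0,"xyz":[0,-165,-130],"spin":0}]'
python3 -c "
from h import *
here();print(go(-108,0,44)) 
c=cam('scene'); q=jig(pts(c))*1000; m=(abs(q[...,2]-33)<3)&(q[...,0]>80)&(q[...,0]<180)&(abs(q[...,1])<60); print(q[m].min(0),q[m].max(0))
m=(q[...,2]>69)&(q[...,2]<77)&(q[...,0]>100)&(q[...,0]<180)&(abs(q[...,1])<60); print('peg',q[m].min(0),q[m].max(0))
m=(q[...,2]>59)&(q[...,2]<65)&(q[...,0]>-100)&(q[...,0]<-60)&(abs(q[...,1])<60); print('pp',q[m].min(0),q[m].max(0))"
```

```text
clock: 9.5
eef_pos: [0.4944, -0.0572, 0.1766]
tcp_rot: [-3.141, 0.001, 2.843]
contact_force: [0.8, 0.8, 0.4]
opening: 0.001
grasp_force: 0.0
t 9.5 jig [ -4.2  17.8 176.6] Fjig [1.0, -0.5, 0.4] yaw 2.843
[ -18.6 -103.6  132.6]
[111.8711356  -31.99379516  30.14611717] [176.15432439  30.72778683  35.99289402]
peg [158.23695794  -7.29520074  69.16415588] [170.49487132   4.90342612  74.90595438]
pp [-76.08573168 -28.26416446  59.06014965] [-66.12353702  27.37442756  63.71273915]
```

Cam is at its low point (peg at about (164.5, -1)) and the slide has not moved. Now I'll go in behind the push plate.

```bash
python3 -m crank '[{"gripper":0,"xyz":[-6,-30,0],"spin":0},{"gripper":0,"xyz":[-12,-60,0],"spin":0},{"gripper":0,"xyz":[-17,-90,0],"spin":0},{"gripper":0,"xyz":[-18,-104,0],"spin":0},{"gripper":0,"xyz":[-18,-104,30],"spin":0},{"gripper":0,"xyz":[-18,-104,60],"spin":0},{"gripper":0,"xyz":[-18,-104,90],"spin":0},{"gripper":0,"xyz":[-18,-104,115],"spin":0},{"gripper":0,"xyz":[-18,-104,128],"spin":0},{"gripper":0,"xyz":[-18,-104,132],"spin":0},{"gripper":0,"xyz":[-18,-104,132],"spin":0}]'
python3 -c "
from h import *
here();print(go(-48,0,44)); cam('side','s6.png')"
```

```text
clock: 10.47
eef_pos: [0.4809, -0.1603, 0.0432]
tcp_rot: [3.141, -0.002, 2.842]
contact_force: [0.1, 0.0, 0.5]
opening: 0.002
grasp_force: 0.0
t 10.47 jig [-106.9    1.4   43.2] Fjig [0.1, -0.1, 0.5] yaw 2.842
[-0.7 58.9 -0.8]
```

View pics/s6.png

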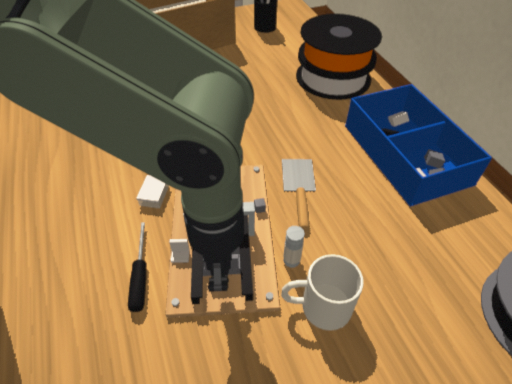

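The fingers are at (217,285), behind the push plate and between the rails. I'll push forward steadily.

```bash
python3 -m crank '[{"gripper":0,"xyz":[0,2,0],"spin":0},{"gripper":0,"xyz":[0,4,0],"spin":0},{"gripper":0,"xyz":[0,6,0],"spin":0},{"gripper":0,"xyz":[0,8,0],"spin":0},{"gripper":0,"xyz":[0,10,0],"spin":0},{"gripper":0,"xyz":[0,12,0],"spin":0},{"gripper":0,"xyz":[0,14,0],"spin":0},{"gripper":0,"xyz":[0,16,0],"spin":0},{"gripper":0,"xyz":[0,18,0],"spin":0},{"gripper":0,"xyz":[0,20,0],"spin":0},{"gripper":0,"xyz":[0,22,0],"spin":0},{"gripper":0,"xyz":[0,24,0],"spin":0}]'
python3 -c "
from h import *
here()"

```

```text
clock: 11.52
eef_pos: [0.489, -0.138, 0.0443]
tcp_rot: [-3.141, 0.0, 2.842]
contact_force: [-1.0, -2.5, 0.2]
opening: -0.002
grasp_force: 1.1
t 11.52 jig [-83.3  -0.1  44.3] Fjig [-2.7, 0.3, 0.2] yaw 2.842
```

```bash
python3 -m crank '[{"gripper":0,"xyz":[0,2,0],"spin":0},{"gripper":0,"xyz":[0,4,0],"spin":0},{"gripper":0,"xyz":[0,6,0],"spin":0},{"gripper":0,"xyz":[0,8,0],"spin":0},{"gripper":0,"xyz":[0,10,0],"spin":0},{"gripper":0,"xyz":[0,12,0],"spin":0},{"gripper":0,"xyz":[0,14,0],"spin":0},{"gripper":0,"xyz":[0,16,0],"spin":0},{"gripper":0,"xyz":[0,18,0],"spin":0},{"gripper":0,"xyz":[0,20,0],"spin":0},{"gripper":0,"xyz":[0,22,0],"spin":0},{"gripper":0,"xyz":[0,24,0],"spin":0}]'
python3 -c "
from h import *
here()
c=cam('scene'); q=jig(pts(c))*1000; m=(abs(q[...,2]-25.5)<3)&(q[...,0]>58)&(q[...,0]<125)&(abs(q[...,1])<20); print(q[m].max(0), np.percentile(q[m][:,0],[90,95,99]))
"

```

```text
clock: 12.52
eef_pos: [0.4961, -0.1148, 0.0443]
tcp_rot: [-3.142, 0.0, 2.842]
contact_force: [-0.8, -1.4, 1.0]
opening: -0.001
grasp_force: 1.3
t 12.52 jig [-59.   -0.3  44.3] Fjig [-1.6, 0.3, 1.0] yaw 2.842
[102.07244253  19.99290875  28.40751977] [ 98.55482442 100.37072822 101.47928813]
```

```bash
python3 -m crank '[{"gripper":0,"xyz":[0,1,0],"spin":0},{"gripper":0,"xyz":[0,2,0],"spin":0},{"gripper":0,"xyz":[0,3,0],"spin":0},{"gripper":0,"xyz":[0,4,0],"spin":0},{"gripper":0,"xyz":[0,5,0],"spin":0},{"gripper":0,"xyz":[0,6,0],"spin":0},{"gripper":0,"xyz":[0,7,0],"spin":0},{"gripper":0,"xyz":[0,8,0],"spin":0},{"gripper":0,"xyz":[0,9,0],"spin":0},{"gripper":0,"xyz":[0,10,0],"spin":0}]'
python3 -c "
from h import *
here()"
python3 -m crank '[{"gripper":0,"xyz":[0,0.6,0],"spin":0},{"gripper":0,"xyz":[0,1.2,0],"spin":0}]'
python3 -c "
from h import *
here()"

```

```text
clock: 13.4
eef_pos: [0.499, -0.1054, 0.0443]
tcp_rot: [-3.142, 0.0, 2.842]
contact_force: [-0.3, -3.7, 0.8]
opening: -0.004
grasp_force: 1.4
t 13.4 jig [-49.1  -0.4  44.3] Fjig [-3.6, -0.8, 0.8] yaw 2.842
clock: 13.57
eef_pos: [0.4993, -0.1045, 0.0443]
tcp_rot: [-3.141, -0.0, 2.842]
contact_force: [-1.2, -4.7, 2.0]
opening: 0.002
grasp_force: 2.6
t 13.57 jig [-48.2  -0.4  44.3] Fjig [-4.8, -0.2, 2.0] yaw 2.842
```

```bash
python3 -m crank '[{"gripper":0,"xyz":[0,0.6,0],"spin":0},{"gripper":0,"xyz":[0,1.2,0],"spin":0},{"gripper":0,"xyz":[0,1.8,0],"spin":0}]'
python3 -c "
from h import *
here()"
python3 -m crank '[{"gripper":0,"xyz":[0,0.5,0],"spin":0},{"gripper":0,"xyz":[0,1,0],"spin":0}]'
python3 -c "
from h import *
here()
c=cam('scene'); q=jig(pts(c))*1000; m=(abs(q[...,2]-25.5)<3)&(q[...,0]>58)&(q[...,0]<125)&(abs(q[...,1])<20); print(q[m].max(0), np.percentile(q[m][:,0],[90,95,99]))"

```

```text
clock: 13.82
eef_pos: [0.4995, -0.1044, 0.0444]
tcp_rot: [-3.138, 0.0, 2.843]
contact_force: [-3.3, -10.3, 1.8]
opening: 0.001
grasp_force: 5.3
t 13.82 jig [-48.   -0.6  44.4] Fjig [-10.9, 0.3, 1.8] yaw 2.843
clock: 13.98
eef_pos: [0.4998, -0.1044, 0.0445]
tcp_rot: [-3.136, 0.001, 2.843]
contact_force: [-4.3, -13.2, 1.4]
opening: -0.0
grasp_force: 6.6
t 13.98 jig [-47.9  -0.8  44.5] Fjig [-13.9, 0.4, 1.4] yaw 2.843
[111.69541738  19.98048341  28.49650986] [103.0916416  106.38966496 109.79755976]
```

Solid stop at 14 N, with the nose at about 111.7 mm. Now I'll retreat straight back and up, then check.

```bash
python3 -m crank '[{"gripper":0,"xyz":[0,-4,0],"spin":0},{"gripper":0,"xyz":[0,-10,0],"spin":0},{"gripper":0,"xyz":[0,-20,0],"spin":0},{"gripper":0,"xyz":[0,-30,0],"spin":0},{"gripper":0,"xyz":[0,-40,-10],"spin":0},{"gripper":0,"xyz":[0,-50,-40],"spin":0},{"gripper":0,"xyz":[0,-60,-80],"spin":0},{"gripper":0,"xyz":[0,-80,-120],"spin":0},{"gripper":0,"xyz":[0,-110,-150],"spin":0},{"gripper":0,"xyz":[0,-140,-170],"spin":0},{"gripper":0,"xyz":[0,-140,-170],"spin":0},{"gripper":0,"xyz":[0,-140,-170],"spin":0}]'
python3 -c "
from h import *
here()
c=cam('scene'); q=jig(pts(c))*1000; m=(abs(q[...,2]-25.5)<3)&(q[...,0]>58)&(q[...,0]<125)&(abs(q[...,1])<20); print('nose',q[m].max(0))
m=(q[...,2]>69)&(q[...,2]<77)&(q[...,0]>100)&(q[...,0]<180)&(abs(q[...,1])<60); print('peg',q[m].min(0),q[m].max(0))
m=(q[...,2]>59)&(q[...,2]<65)&(q[...,0]>-60)&(q[...,0]<-15)&(abs(q[...,1])<30); print('pp',q[m].min(0),q[m].max(0))
a=cv2.resize(c['img'][130:280,190:370,::-1],None,fx=2.2,fy=2.2); s=cam('side')['img'][150:330,130:310,::-1]; s=cv2.resize(s,(390,a.shape[0])); cv2.imwrite('pics/f.png',np.hstack([a,s]))"

```

```text
clock: 15.03
eef_pos: [0.4593, -0.238, 0.2172]
tcp_rot: [-3.14, 0.005, 2.838]
contact_force: [0.2, 0.7, 0.1]
opening: -0.001
grasp_force: 0.0
t 15.03 jig [-1.876e+02 -1.000e-01  2.172e+02] Fjig [0.7, -0.0, 0.1] yaw 2.838
nose [111.57012012  19.99438805  28.494871  ]
peg [157.80937398  -7.16432713  69.06006132] [171.4114235    5.06206422  75.67754118]
pp [-34.37482261 -28.87661894  59.16967757] [-25.1317973   25.86364857  62.61942414]
```

View pics/f.png

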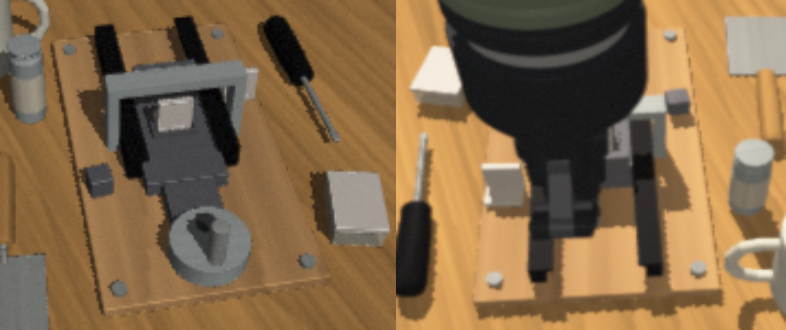

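The left view shows the nose against the cam at (195,215), the peg straight forward at (220,240) and the bracket upright under the arch at (173,113). The bystanders are in place and the arm is clear.

```bash
python3 -c "
from rig import sign_off
print(sign_off())"
```

```text
the job is handed in; nothing more can be done
None
```

I turned the cam to its low point, pushed the slide home against it with the bracket upright under the arch, moved the arm clear and handed the job in at about 15 s; the hand-in returned no verdict, and the one hard moment was about 35 N of total wrist force on the cam peg (about 31 N sideways), right at the 35 N limit, before I backed off.

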